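# Load the microscope objectives and lift the carrier

## Robot

A 6-joint arm with a two-finger parallel gripper is mounted at the origin on the work surface. World frame = base frame: x ahead of the robot, y to its left, z up, the work surface at z = 0. Lengths are in m, angles in rad, forces in N, time in s.
With the tool pointing down it reaches from about 0.3 to 0.75 m from the base axis. Payload 8.5 kg.
Tool frame: the origin (TCP) lies between the finger pads, 19 mm behind the fingertips; this is the grasp point; z points along the fingers, y is the line along which they close (so a half turn about z gives the same grasp; the last joint's range is limited). The gripper opens to 88 mm and grips with 3 to 60 N. Pads are 18 mm wide; open, the fingers measure 123 mm over their backs; the gripper's body (75 mm by 187 mm) begins 45 mm behind the grasp point.
Start: joints at [0.913, 0.381, 1.297, -0, 1.464, -0.215], TCP at [0.236, 0.497, 0.257] pointing down, gripper open.
Joint ranges: [-3.11, 3.11], [-0.89, 2.33], [0.22, 2.48], [-1.42, 4.56], [0.17, 2.85], [-2.88, 2.88]. Speed limits (rad/s): [2.39, 2.39, 3.14, 3.14, 3.14, 3.14].

## Interface

Orientations are given as a unit quaternion [w, x, y, z].
In Python, from bench import r gives the robot as it stands. The module is installed in compiled form; this text tells all that it offers. Calls block until the motion is done:
- r.goto(position, orientation): joint-space move of the TCP to a pose.
- r.move_linear(position, speed=0.15, rot=None): straight line of the TCP; rot=None keeps the orientation; speed is the mean speed in m/s.
- r.move_joints(angles): joint-space move.
- r.set_gripper(opening, grasp_force=None): opening from 0.0 (shut) to 1.0 (fully open); grasp_force is the grip in N (None keeps the last); returns when the fingers have stopped.
- r.pause(seconds).
- r.ik(position, orientation): joint angles nearest the present ones, or None.
- r.get_state(): the state.
- r.get_image(name): name is "scene" or "top" or "wrist"; returns a dict with "image" (400x640x3 uint8, red, green, blue), "K" (3x3 intrinsics, pixels), "world_from_camera" (4x4, takes a point from camera to world coordinates). Camera axes: x right, y down, z forward; pixel columns grow to the right and rows downward; lengths in m; the calibration is good to about 2 mm. A picture is of the moment at which its call begins. There is no depth.
A pose or a line that the arm cannot do raises r.PlanningError and nothing moves.
- r.hand_in(): hands the job in; it is judged then, once.
The state is a dict: "t": time; "joints": joint angles; "joint_vel": joint speeds; "tau": joint torques, N m; "tcp_pos": TCP position; "tcp_rot": TCP orientation; "ft_force": force on the tool from outside, world axes, zero at the start; "wrist_torque": the same for the moment, N m; "finger_gap": opening from 0.0 (shut) to 1.0 (fully open); "grasp_force": force on a finger pad.
Only numpy, scipy, OpenCV 4.12 (cv2) and the standard library are available. Lean on these libraries where they do the work, as an engineer would, in place of code of your own. Each camera call takes 0.05 s, during which the arm holds its last target. There are 200 camera calls.

## Task

Get the two loose microscope objectives ready to carry over to the microscope: stand the thick one in the large socket and the thin one in the small socket of the white carrier, right down and upright, without letting either fall or tip over. Then pick the loaded carrier up by its black handle, keeping it level, and finish while still holding it level and still in the air, its underside at least 10 cm above the table. Leave the other things on the table where they are.

Things in the scene. Friction and masses are not known exactly. Their poses are not given: they have to be found in the camera images.
- carrier: loose white plastic block, 150 (its x) x 64 (its y) x 30 mm high, about 0.4 kg, standing in the grey tray; origin at the centre of its underside, z up. In the middle of its top a flat black upright handle, 40 (x) x 14 (y) mm, reaches 80 mm above the underside: pinch it across the 14 mm (along y). Large socket at x = +50 mm, small one at x = -50 mm, floors 14 mm above the underside
- socket_large (a point): centre of the mouth of the large socket, at the carrier's top face (30 mm above its underside); bore 32.5 mm, with a 2 mm chamfer, 16 mm deep; dark floor
- socket_small (a point): centre of the mouth of the small socket, at the carrier's top face (30 mm above its underside); bore 24.5 mm, with a 2 mm chamfer, 16 mm deep; dark floor
- handle (a point): point on the middle of the carrier's black handle, 62 mm above the carrier's underside, 18 mm below the handle's top: the place to grip it
- tray: grey open tray fixed to the table, 200 (x) x 112 (y) x 12 mm high, floor and walls 4 mm thick; origin at the centre of its underside. The carrier stands on its floor, turned roughly like the tray
- objective_large: the thick steel microscope objective, loose, about 0.09 kg, standing upright on the table: straight barrel 30 mm in diameter up to 47 mm, then a tapered nose, 60 mm tall in all; chamfered foot; origin at the centre of its foot, z up along its axis. Belongs foot down in the large socket
- objective_small: the thin steel microscope objective, loose, about 0.06 kg, standing upright on the table: straight barrel 22 mm in diameter up to 47 mm, then a tapered nose, 56 mm tall in all; chamfered foot; origin at the centre of its foot, z up along its axis. Belongs foot down in the small socket
- eyepiece: bystander: loose black plastic eyepiece, 33 mm wide at the top and 23 mm at the foot, 50 mm tall, standing; origin at the centre of its foot. Leave it
- stopper: bystander: loose cork stopper, 20 to 26 mm in diameter, 24 mm tall, standing between the objectives; origin at the centre of its underside. Leave it
- petri_dish: bystander: loose open glass dish, 60 mm in diameter, 14 mm high; origin at the centre of its underside. Leave it
- dropper_bottle: bystander: loose amber bottle with black cap, 38 mm in diameter, 75 mm tall; origin at the centre of its underside. Leave it
- sample_box: bystander: loose open clear plastic box, 110 x 150 x 50 mm high; origin at the centre of its underside. Leave it
Mind the look-alikes: they are no part of the job. What is shaped like the carrier but blue or green is not meant.

How it is judged:
On the way:
1. both objectives are fully down in their own sockets, let go, while the carrier stands in the tray (horizontal distance between objective_large and socket_large below 0.006 m and z of objective_large in the frame of carrier between 0.01 and 0.018 m and angle between the z axis of each of objective_large, objective_small and the z axis of carrier, either way round below 0.15 rad and horizontal distance between objective_small and socket_small below 0.006 m and z of objective_small in the frame of carrier between 0.01 and 0.018 m and z of carrier in the frame of tray below 0.008 m and contact force between the fingers and objective_large below 0.2 N and contact force between the fingers and objective_small below 0.2 N), for 0.2 s.
At the end, for the whole second after the job is handed in: Carrier underside over 100 mm above the table, tilted under 8 degrees, still (20 mm/s, 0.15 rad/s), gripped by the fingers (over 2 N, TCP within 40 mm of the handle point), off the tray; each objective in its own socket: within 6 mm of centre, 4 mm of the floor, 8 degrees of the axis (height (world z) of carrier above 0.1 m and angle between carrier's own z axis and vertical below 0.14 rad and linear speed of carrier below 0.02 m/s and angular speed of carrier below 0.15 rad/s and contact force between the fingers and carrier above 2 N and distance between the grasp point and handle below 0.04 m and contact force between carrier and tray below 0.1 N and horizontal distance between objective_large and socket_large below 0.006 m and z of objective_large in the frame of carrier between 0.01 and 0.018 m and angle between the z axis of each of objective_large, objective_small and the z axis of carrier, either way round below 0.15 rad and horizontal distance between objective_small and socket_small below 0.006 m and z of objective_small in the frame of carrier between 0.01 and 0.018 m); the arm keeps its last pose, push and grip.
It fails at once if the carrier tilts more than 14 degrees (angle between carrier's own z axis and vertical above 0.25 rad).
It fails at once if an objective tips over (angle between any of objective_large, objective_small's own z axis and vertical above 0.7 rad).
It fails at once if an objective is let fall more than about 25 mm ((linear speed of objective_large above 0.7 m/s and contact force between the fingers and objective_large below 0.05 N) or (linear speed of objective_small above 0.7 m/s and contact force between the fingers and objective_small below 0.05 N)).
It fails at once if another thing on the table is moved more than 30 mm (distance of any of eyepiece, stopper, petri_dish, dropper_bottle, sample_box from where it was at the start of the episode above 0.03 m).
It also fails if it takes over 64 s, if anything falls off the work surface, if the arm or the gripper's body presses on something with over 40 N, if the wrist force passes 120 N, or if a joint passes its speed limit or range.

## Working session

There is one attempt and no reset: what is moved stays moved. The work goes in short steps, each a Python script; the robot and the scene stay as the last script left them, time stands still between calls to the robot, and variables do not carry over. Pictures are saved under pics/ and viewed, at most 10 in all, crops included, and the job is handed in when it is done.

```bash
mkdir -p pics; cat > h.py <<'E'
import numpy as np, cv2
from bench import r
def shot(n,f=None):
    d=r.get_image(n)
    if f: cv2.imwrite('pics/'+f,d['image'][:,:,::-1])
    return d
def ray(d,uv,z):
    T=np.array(d['world_from_camera']);K=np.array(d['K'])
    v=T[:3,:3]@np.linalg.solve(K,[uv[0],uv[1],1.]);o=T[:3,3]
    return o+v*(z-o[2])/v[2]
def proj(d,p):
    T=np.linalg.inv(np.array(d['world_from_camera']));q=np.array(d['K'])@(T[:3,:3]@np.array(p)+T[:3,3]);return q[:2]/q[2]
E
python3 - <<'E'
from h import *
for n in('top','scene'):
    d=shot(n,n+'0.png');print(n,np.round(d['K'],1).tolist(),np.round(d['world_from_camera'],3).tolist())
print(r.get_state())
E
```

```text
top [[461.9, 0.0, 326.5], [0.0, 461.9, 198.0], [0.0, 0.0, 1.0]] [[-0.024, -0.994, 0.111, 0.311], [-1.0, 0.023, -0.004, -0.032], [0.002, -0.111, -0.994, 1.768], [0.0, 0.0, 0.0, 1.0]]
scene [[469.8, 0.0, 320.8], [0.0, 469.8, 198.2], [0.0, 0.0, 1.0]] [[0.482, 0.626, -0.613, 1.33], [0.876, -0.35, 0.332, -0.481], [-0.007, -0.697, -0.717, 1.009], [0.0, 0.0, 0.0, 1.0]]
{'t': 0.1, 'joints': array([ 9.12717396e-01,  3.81144006e-01,  1.29813608e+00, -1.04142103e-05,
        1.46359882e+00, -2.15287260e-01]), 'joint_vel': array([ 3.72176307e-04, -1.05378514e-03, -2.45542746e-03,  6.67717884e-06,
        4.99829092e-04,  1.03243845e-03]), 'tau': array([ 2.72268924e-03, -4.38644743e+01, -2.24911058e+01,  7.14114332e-02,
        3.42185120e-02, -7.47734521e-05]), 'tcp_pos': array([0.23551677, 0.49678225, 0.25690773]), 'tcp_rot': array([-2.67309006e-04,  2.19591010e-01,  9.75591807e-01, -5.84961690e-04]), 'ft_force': array([-0.62733297,  0.65163968, -0.13521664]), 'wrist_torque': array([ 0.03124499, -0.01082389,  0.03305729]), 'grasp_force': 0.0, 'finger_gap': 1.0040694717133007}
```

View pics/top0.png

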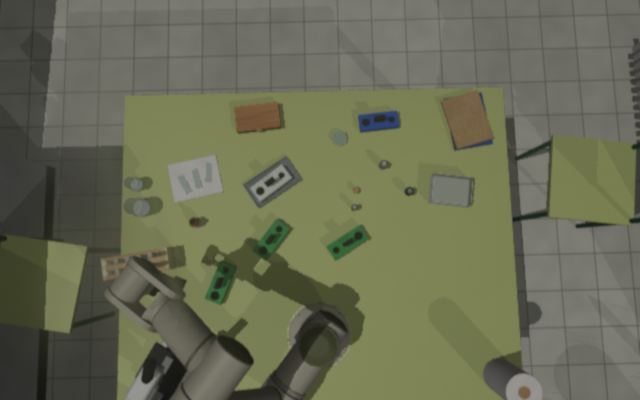

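View pics/scene0.png

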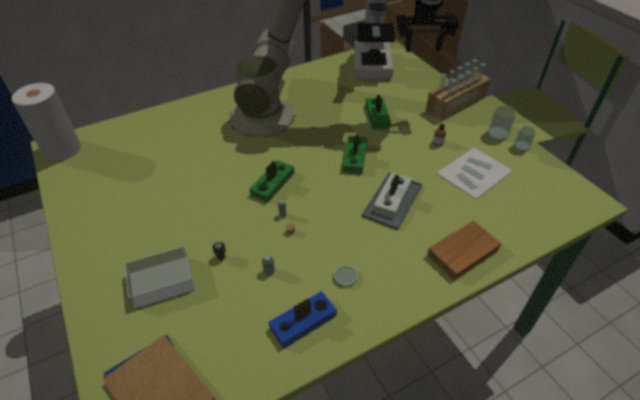

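The top view shows the white carrier in the grey tray at (272,182). There are five carrier shapes: white (272,182), blue (379,121), and green (271,239), (347,242) and (220,283). Only the white one in the grey tray fits. The steel cylinders are at (384,164), which looks thick, and (355,207), which looks thin. The stopper is at (356,190) between them, and the black eyepiece is at (410,191).

I'll confirm this in an enlarged crop and compute rough positions.

```bash
python3 - <<'E'
from h import *
d=shot('top');im=d['image']
s=shot('scene')['image']
a=cv2.resize(im[140:225,230:430],None,fx=4,fy=4,interpolation=cv2.INTER_CUBIC)
b=cv2.resize(s[170:290,200:440],(800,400)[0:2],interpolation=cv2.INTER_CUBIC)
b=cv2.resize(s[185:285,205:435],(575,250),interpolation=cv2.INTER_CUBIC)
c=np.zeros((590,800,3),np.uint8);c[:340]=a;c[340:,:575]=b
cv2.imwrite('pics/crop.png',cv2.convertScaleAbs(c[:,:,::-1],alpha=1.6))
for n,p,z in(('car',(272,182),.05),('L',(384,164),.05),('S',(355,207),.05),('stop',(356,190),.02),('eye',(410,191),.04)):print(n,ray(d,p,z).round(3))
E
```

```text
car [0.568 0.164 0.05 ]
L [ 0.627 -0.26   0.05 ]
S [ 0.467 -0.145  0.05 ]
stop [ 0.535 -0.153  0.02 ]
eye [ 0.523 -0.355  0.04 ]
```

View pics/crop.png

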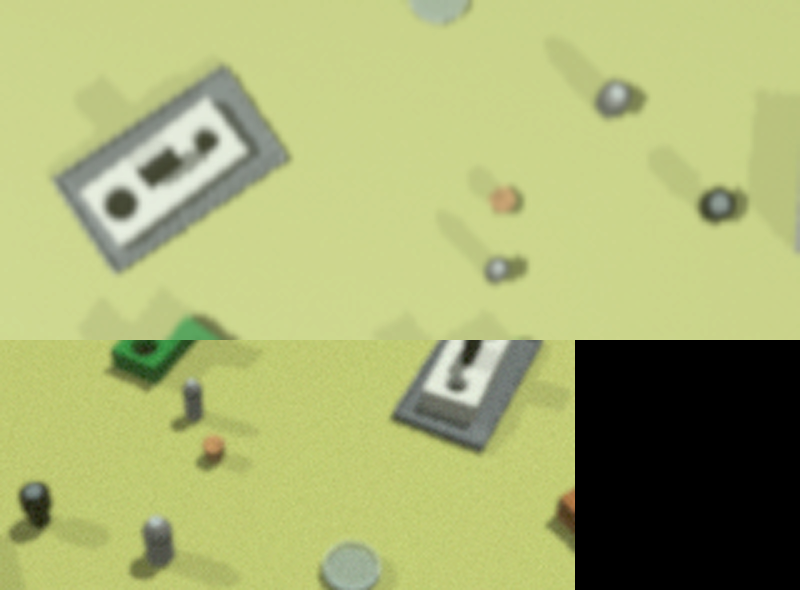

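Confirmed:
- **Carrier:** the white one in the tray. Its large socket is the lower-left one, so the carrier's +x has a yaw of about 127°.
- **Objectives:** thick one at about (0.63,-0.26), thin one at about (0.47,-0.145).

Next I'll look at each with the wrist camera.

```bash
cat >> h.py <<'E'
from scipy.spatial.transform import Rotation as R
def down(a):  # tool z down, closing line (tool y) at world angle a (rad)
    y=np.array([np.cos(a),np.sin(a),0]);z=np.array([0,0,-1.]);x=np.cross(y,z)
    q=R.from_matrix(np.c_[x,y,z]).as_quat();return q[[3,0,1,2]]
def pick_yaw(p,a):  # choose half turn keeping last joint near middle
    c=[]
    for k in(0,np.pi):
        j=r.ik(p,down(a+k))
        if j is not None:c.append((abs(j[5]),a+k))
    return min(c)[1]
E
python3 - <<'E'
from h import *
ims=[]
for p,a,n in(([.568,.164,.30],np.radians(37),'wc'),([.627,-.26,.30],np.radians(90),'wl'),([.467,-.145,.30],np.radians(90),'ws')):
    a=pick_yaw(p,a);r.goto(p,down(a));r.pause(.3);d=shot('wrist')
    np.savez(n+'.npz',image=d['image'],K=d['K'],world_from_camera=d['world_from_camera'])
    print(n,np.degrees(a),r.get_state()['t'],r.get_state()['joints'].round(2),proj(d,p[:2]+[.05]),np.round(d['world_from_camera'],3)[:3,3])
    ims.append(cv2.resize(d['image'],(400,250),interpolation=cv2.INTER_AREA))
cv2.imwrite('pics/w.png',np.vstack([np.hstack(ims[:2]),np.hstack([ims[2],ims[2]*0])])[:,:,::-1])
E
```

```text
wc 37.0 2.275 [ 0.08  0.43  1.09 -0.    1.62 -0.56] [325.69049473 163.11787252] [0.518 0.23  0.426]
wl 270.0 4.2 [-0.57  0.6   0.79  0.    1.74  1.  ] [324.66749775 163.74536095] [ 0.71  -0.26   0.426]
ws 270.0 5.3583 [-0.54  0.24  1.38 -0.    1.52  1.03] [323.8160881  164.06780462] [ 0.55  -0.146  0.426]
```

View pics/w.png

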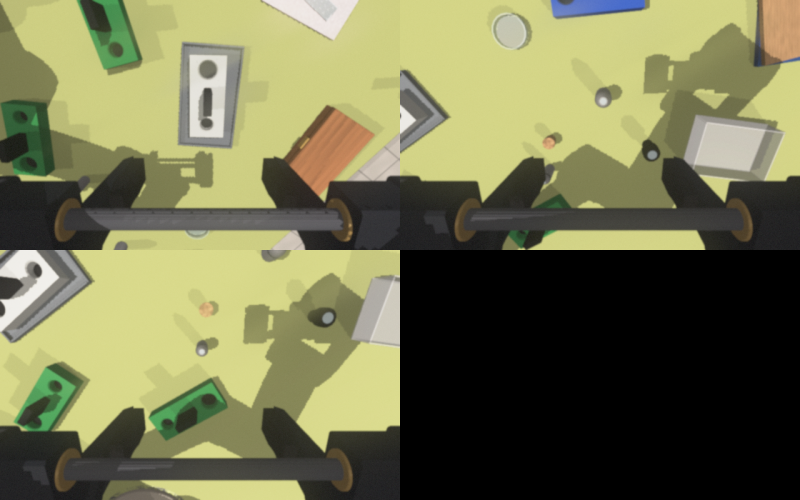

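The wrist views show the carrier at about (335,145), the thick objective at about (325,157) and the thin one at about (323,158), in full-size pixels. I'll look straight down on the objectives, using opposite yaws on the thin one to expose the camera bias, and extract the carrier's geometry from the stored view.

```bash
cat >> h.py <<'E'
def camover(p,a,z=.30):  # put wrist camera above p with yaw a (camera 83 mm along tool x... sign from views)
    R_=R.from_quat(np.roll(down(a),-1)).as_matrix();off=R_[:,0]
    q=np.array([p[0],p[1],z])-CAMX*off*1.0;q[2]=z
    r.goto(q,down(a));r.pause(.3);return shot('wrist')
CAMX=.083
def blob(d,p,z,w=45):  # low-saturation blob near predicted point: min enclosing circle
    u=proj(d,[p[0],p[1],z]);hsv=cv2.cvtColor(d['image'],cv2.COLOR_RGB2HSV)
    m=(hsv[...,1]<70).astype(np.uint8);k=np.zeros_like(m);cv2.circle(k,tuple(int(v) for v in u),w,1,-1);m*=k
    m=cv2.morphologyEx(m,cv2.MORPH_OPEN,np.ones((3,3),np.uint8))
    c=max(cv2.findContours(m,0,1)[0],key=cv2.contourArea)
    (x,y),rad=cv2.minEnclosingCircle(c);return np.array([x,y]),rad,c
E
python3 - <<'E'
from h import *
L=dict(np.load('wl.npz'));a=np.pi*1.5
rx=R.from_quat(np.roll(down(a),-1)).as_matrix()[:,0];print('toolx',rx.round(2))
import h
if rx[0]<0: h.CAMX=-.083
ims=[]
def crop(d,u,c):
    im=d['image'].copy();cv2.drawContours(im,[c],-1,(255,0,0),1);x,y=int(u[0]),int(u[1])
    ims.append(cv2.resize(im[max(0,y-50):y+50,max(0,x-50):x+50],(266,266)))
for n,p,zt,yaws in(('S',[.467,-.145],.045,(a,a-np.pi)),('L',[.627,-.26],.045,(a,))):
  for y in yaws:
    d=camover(p,y);u,rad,c=blob(d,p,zt);w=ray(d,u,zt)
    T=d['world_from_camera']
    print(n,round(np.degrees(y)),u.round(1),round(rad,1),w.round(4),np.round(T[:3,3],3),'pix dia->m',2*rad/d['K'][0,0]*(T[2,3]-zt))
    crop(d,u,c)
d=dict(np.load('wc.npz'));hsv=cv2.cvtColor(d['image'],cv2.COLOR_RGB2HSV)
m=((hsv[...,2]>150)&(hsv[...,1]<60)).astype(np.uint8);m[:60]=0;m[240:]=0;m[:,:270]=0;m[:,400:]=0
c=max(cv2.findContours(m,0,1)[0],key=cv2.contourArea);hull=cv2.convexHull(c)
W=np.array([ray(d,q,.034)[:2] for q in hull[:,0]],np.float32);print('carrier rect',cv2.minAreaRect(W*1000))
m2=((hsv[...,2]<120)).astype(np.uint8);k=np.zeros_like(m2);cv2.drawContours(k,[hull],-1,1,-1)
for q in cv2.findContours(m2*k,0,1)[0]:
    if cv2.contourArea(q)>40:
        e=cv2.minAreaRect(q);print('dark',np.round(e[0],1),np.round(e[1],1),ray(d,e[0],.034).round(4))
im=d['image'].copy();cv2.drawContours(im,[hull],-1,(255,0,0),1);cv2.imwrite('pics/o.png',np.vstack([np.hstack(ims),cv2.resize(im[50:250,220:450],(798,330))[:, :]])[:,:,::-1]) if False else cv2.imwrite('pics/o.png',np.vstack([np.hstack(ims),np.hstack([cv2.resize(im[60:250,250:440],(320,320)),np.zeros((320,478,3),np.uint8)])])[:,:,::-1])
E
```

```text
toolx [ 1. -0.  0.]
S 270 [322.6  80.7] 10.8 [ 0.47   -0.1433  0.045 ] [ 0.467 -0.146  0.426] pix dia->m 0.02347891363958333
S 90 [327.8  85.6] 10.4 [ 0.4693 -0.1435  0.045 ] [ 0.467 -0.146  0.426] pix dia->m 0.02265922264133332
L 270 [324.3  78.6] 15.1 [ 0.6316 -0.2601  0.045 ] [ 0.627 -0.261  0.426] pix dia->m 0.03270396055776566
carrier rect ((575.063720703125, 178.68942260742188), (85.61182403564453, 161.7255401611328), 34.54002380371094)
dark [330.5 196. ] [14. 17.] [0.5983 0.1333 0.034 ]
dark [331.5 163. ] [44. 13.] [0.5753 0.1653 0.034 ]
dark [332.5 111. ] [24.7 23.3] [0.5413 0.2115 0.034 ]
```

View pics/o.png

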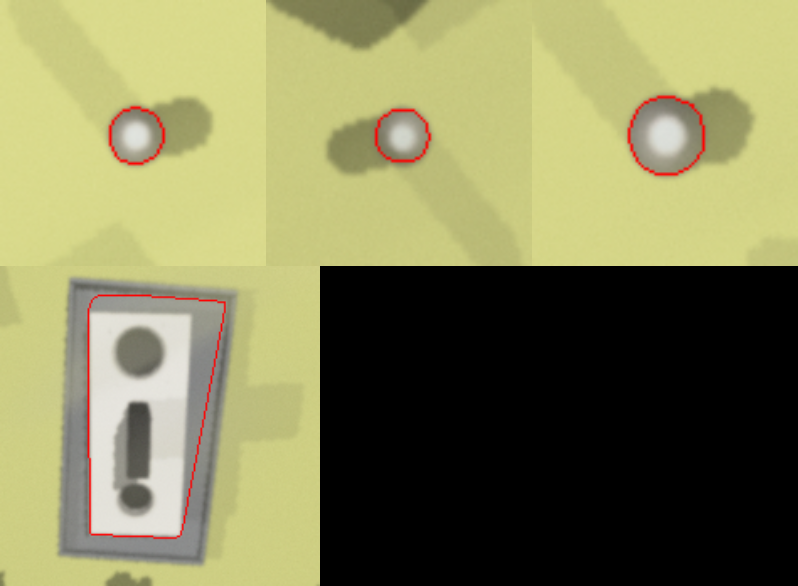

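The outlines on both objectives are clean, and the opposite yaws agree within 0.7 mm, so the camera bias is negligible. The carrier outline leaked onto the grey tray, so I'll measure each socket from directly overhead.

```bash
python3 - <<'E'
from h import *
import h
a=np.radians(37);ims=[]
rx=R.from_quat(np.roll(down(a),-1)).as_matrix()[:,0];print(rx)
for n,p in(('sl',[.5413,.2115]),('ss',[.600,.131])):
    d=camover(p,a);g=cv2.cvtColor(d['image'],cv2.COLOR_RGB2GRAY)
    u0=proj(d,[*p,.034]);x,y=u0.astype(int);sub=g[max(0,y-45):y+45,x-45:x+45]
    y0=max(0,y-45);m=(sub<150).astype(np.uint8)
    best=None
    for c in cv2.findContours(m,cv2.RETR_LIST,1)[0]:
        A=cv2.contourArea(c)
        if A<200: continue
        (e,s,t)=cv2.fitEllipse(c);circ=A/(np.pi*s[0]*s[1]/4);w=ray(d,(e[0]+x-45,e[1]+y0),.034)
        sc=(d['world_from_camera'][2,3]-.034)/d['K'][0,0]
        print(n,round(A),np.round(s,1),np.round(np.array(s)*sc*1000,1),round(circ,2),w.round(4),np.round(e,1))
    ims.append(cv2.resize(d['image'][y0:y0+90,x-45:x+45],(390,390)))
cv2.imwrite('pics/s.png',np.hstack(ims)[:,:,::-1]);print(r.get_state()['t'])
E
```

```text
[-0.60181502  0.79863551  0.        ]
sl 665 [28.2 30.1] [31.5 33.6] 1.0 [0.5411 0.2113 0.034 ] [44.8 45.9]
sl 760 [13.5 91.9] [ 15.1 102.6] 0.78 [0.585  0.2207 0.034 ] [82.7 64.4]
sl 1872 [ 417.1 2617.3] [ 465.5 2921.1] 0.0 [-0.2304  0.275   0.034 ] [-935.7 -877.8]
ss 940 [23.4 65.4] [26.2 73. ] 0.78 [0.587  0.1445 0.034 ] [43.5 26.4]
ss 3003 [ 95.  109.6] [106.1 122.4] 0.37 [0.5961 0.1342 0.034 ] [44.5 40.2]
14.5333
```

View pics/s.png

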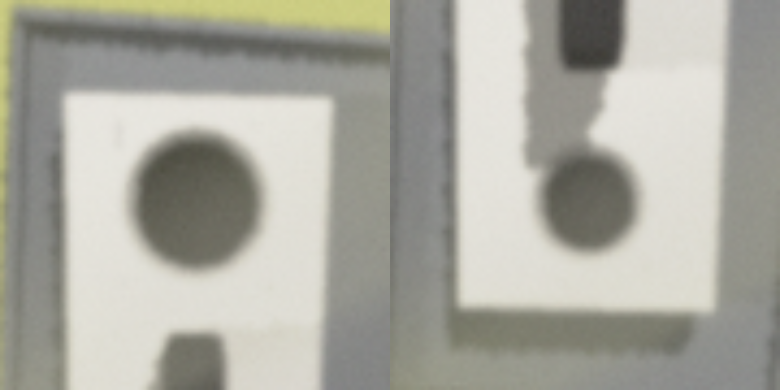

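From the overhead pictures, the large socket is at (0.541,0.211) and the small one at (0.6006,0.1306). They come out 100.5 mm apart, against 100 nominal, so the carrier yaw is 126.4°. Now I'll move the thick objective.

```bash
cat >> h.py <<'E'
SL=np.array([.5412,.2111]);SS=np.array([.6006,.1306]);YC=np.radians(36.4);G=.040
def st():
    s=r.get_state();return s['t'],s['tcp_pos'].round(4),s['ft_force'].round(1),round(s['grasp_force'],1),round(s['finger_gap']*88,1)
def lin(x,y,z,v=.15): r.move_linear([x,y,z],speed=v)
def pick(p):
    a=np.pi*1.5
    r.set_gripper(.75);r.goto([*p,.13],down(a));lin(*p,G,.12);r.pause(.15);print('at',st())
    r.set_gripper(0,20);print('gripped',st());lin(*p,.15,.15);print('lifted',st())
def place(s):
    r.goto([*s,.15],down(YC));lin(*s,.085,.12);r.pause(.3);b=r.get_state();f0=b['ft_force'][2];e=b['tcp_pos'][:2]-s;print('hover',st())
    for z in np.arange(.079,G+.0179,-.003):
        lin(*(s),z,.04);f=r.get_state()['ft_force'][2]-f0
        if f>8: print('contact',z,f);break
    r.pause(.2);print('down',st(),f)
def release():
    r.set_gripper(.75);x,y,z=r.get_state()['tcp_pos'];lin(x,y,.15,.15);print('out',st())
E
python3 - <<'E'
from h import *
pick([.6316,-.2601]);place(SL)
E
```

```text
at (17.625, array([ 0.6319, -0.2603,  0.041 ]), array([-0.8, -0.9,  0.1]), 0.0, 66.6)
gripped (18.2667, array([ 0.6316, -0.2601,  0.04  ]), array([-0.6,  0.5,  0.6]), 20.0, 29.2)
lifted (19.15, array([ 0.6312, -0.2599,  0.1489]), array([-0.7,  0.6, -1. ]), 20.0, 29.2)
hover (21.8917, array([0.5414, 0.2111, 0.0855]), array([-0.7,  0.2, -0.7]), 20.0, 29.4)
down (24.1417, array([0.5412, 0.2111, 0.058 ]), array([ 0.7,  0.8, -0.1]), 20.0, 29.2) -0.1598956861997537
```

The thick objective went in with no contact force and sits at floor height. I'll release it and move the thin one.

```bash
python3 - <<'E'
from h import *
release();pick([.4696,-.1434]);place(SS);release()
d=camover(.5*(SL+SS),YC)
im=d['image'];u=proj(d,[*(.5*(SL+SS)),.06]);x,y=u.astype(int);y0=max(0,y-90)
for n,s,z in(('L',SL,.078),('S',SS,.074)):print(n,proj(d,[*s,z]).round(1)-[x-90,y0])
cv2.imwrite('pics/p.png',cv2.resize(im[y0:y0+180,x-90:x+90],(540,540))[:,:,::-1]);print(st())
E
```

```text
out (25.6, array([0.5408, 0.211 , 0.1491]), array([ 0.1, -0.2,  0.4]), 0.0, 65.8)
at (28.225, array([ 0.4699, -0.1435,  0.0407]), array([-0.5,  0.7,  0.4]), 0.0, 66.0)
gripped (28.9667, array([ 0.4696, -0.1434,  0.04  ]), array([ 0.3,  0.1, -0.5]), 20.0, 21.1)
lifted (29.85, array([ 0.4692, -0.1432,  0.1493]), array([ 0.2, -0.2, -0.5]), 20.0, 21.2)
hover (32.3, array([0.6008, 0.1306, 0.0856]), array([ 0.4,  0.3, -0.1]), 20.0, 21.3)
down (34.55, array([0.6006, 0.1306, 0.058 ]), array([-0.3,  0.6, -0.5]), 20.0, 21.1) -0.2035338933776119
out (36.1083, array([0.6002, 0.1306, 0.1491]), array([-0.2,  0.2, -0.7]), 0.0, 66.0)
L [90.5 23.5]
S [ 90.3 136. ]
(37.1167, array([0.6201, 0.1042, 0.2992]), array([ 0. ,  0.7, -0.4]), 0.0, 66.5)
```

View pics/p.png

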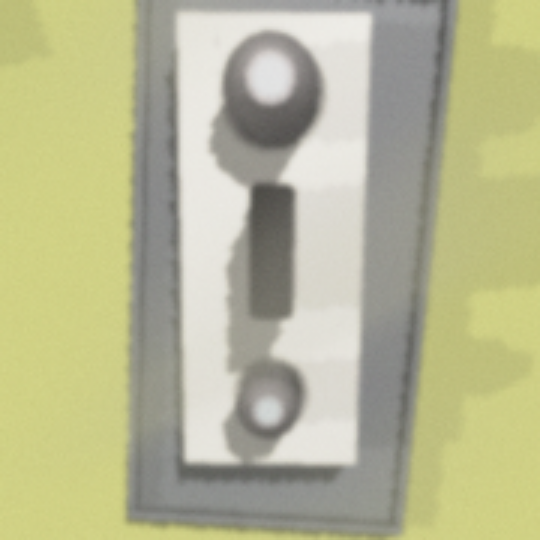

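Both noses sit exactly at the predicted seated positions, crop (271,70) and (271,408), and both stand upright. Now I'll grip the handle and lift.

```bash
python3 - <<'E'
from h import *
c=.5*(SL+SS)
r.goto([*c,.15],down(YC));lin(*c,.066,.1);r.pause(.2);print(st())
r.set_gripper(0,55);r.pause(.2);print(st())
lin(*c,.09,.03);lin(*c,.22,.08);r.pause(.8);print(st())
d=shot('scene');u=proj(d,[*c,.2]).astype(int)
w=shot('wrist');v=proj(w,[*c,.19]).astype(int)
A=cv2.resize(d['image'][u[1]-50:u[1]+50,u[0]-50:u[0]+50],(390,390));B=cv2.resize(w['image'][:,120:520],(390,390))
cv2.imwrite('pics/l.png',np.hstack([A,B])[:,:,::-1])
E
```

```text
(39.0333, array([0.5711, 0.1709, 0.0665]), array([-0.6, -0.1,  0.3]), 0.0, 65.8)
(40.075, array([0.571 , 0.1709, 0.066 ]), array([ 1.7,  0.2, -1.6]), 55.0, 13.2)
(43.6, array([0.5709, 0.1708, 0.22  ]), array([-0.1, -0.6, -6. ]), 55.0, 13.6)
```

View pics/l.png

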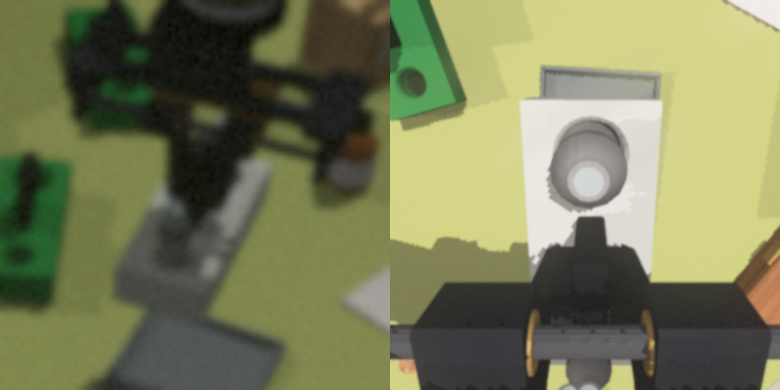

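The carrier is lifted clear of the tray and level, with both objectives seated. The wrist load of about 5.5 N matches the loaded carrier, and the underside is about 0.158 m up.

```bash
python3 -c "
from h import *
print(r.hand_in(),st())"
```

```text
the job is handed in; nothing more can be done
the job is handed in; nothing more can be done
```

I put both objectives in their sockets, lifted the loaded carrier by its handle, and handed the job in at about 44 s with the carrier held level and its underside about 16 cm above the table; the hand-in returned no verdict.

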